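# Find the loose setting bolt and hold its cover open

### The job

One of the three setting bolts on the front deck of the bamboo planer has worked loose: tap the bolt heads from above until you find the one that sinks and stays down. Then take the lifting bar of the cover straight behind that bolt, raise the cover about halfway to upright (some 45 degrees) and finish while still holding it there in the gripper, so that I can reach the blade. Leave the other two covers shut and do not disturb the things lying around.

Things in the scene. Friction and masses are not known exactly. Their poses are not given: they have to be found in the camera images.
- machine: bamboo strip planer bolted to the table, 210 (x) by 400 mm (y), yaw within 0.4 rad; origin on the table; +x away from the robot, +y left. Deck top 50 mm high, x -125 to -7 mm. Behind it three covered blade bays at y = 130 (left), 0, -130 mm, 84 mm high. A setting bolt stands at x = -100 mm straight in front of each cover. Motor, 72 mm across, juts 75 mm from the right end.
- bolt_left (a joint): how far the left bolt has sunk, m: 0 at the start, 0.009 at most. A firm bolt yields 1 to 2 mm when pressed, then resists; the loose one (exactly one, any of the three, all look alike) slides down 9 mm under a push of about 3 to 5 N and stays down.
- bolt_left_top (a point): centre of the top of the left bolt's hex head (21 mm wide, 10 mm thick), 71 mm above the table at the start; it moves down with the bolt; the head stands 11 mm clear of the deck on a 12 mm shank
- cover_left (a joint): opening angle of the left bay's cover, rad: 0 shut, grows as its front edge rises, 1.75 at most. Aluminium cover 112 mm wide, 90 mm deep, about 0.35 kg (differs by up to a third), hinged along y at its far edge; falls shut when let go below upright.
- bar_left (a point): middle of the left cover's lifting bar: a round steel bar 10 mm thick, 70 mm long along the machine's y axis, on an arm at each end, 35 mm in front of the cover's front edge, 113 mm above the table, 63 mm above the deck. Free all round: 60 mm to grip, best across it from above. When shut it is 125 mm in front of and 28 mm above the hinge line
- hinge_left (a point): middle of the left cover's hinge line (the axis runs along the machine's y), 80 mm behind the machine's origin, 85 mm above the table
- bolt_middle (a joint): how far the middle bolt has sunk, m: 0 at the start, 0.009 at most. A firm bolt yields 1 to 2 mm when pressed, then resists; the loose one (exactly one, any of the three, all look alike) slides down 9 mm under a push of about 3 to 5 N and stays down.
- bolt_middle_top (a point): centre of the top of the middle bolt's hex head (21 mm wide, 10 mm thick), 71 mm above the table at the start; it moves down with the bolt; the head stands 11 mm clear of the deck on a 12 mm shank
- cover_middle (a joint): opening angle of the middle bay's cover, rad: 0 shut, grows as its front edge rises, 1.75 at most. Aluminium cover 112 mm wide, 90 mm deep, about 0.35 kg (differs by up to a third), hinged along y at its far edge; falls shut when let go below upright.
- bar_middle (a point): middle of the middle cover's lifting bar: a round steel bar 10 mm thick, 70 mm long along the machine's y axis, on an arm at each end, 35 mm in front of the cover's front edge, 113 mm above the table, 63 mm above the deck. Free all round: 60 mm to grip, best across it from above. When shut it is 125 mm in front of and 28 mm above the hinge line
- hinge_middle (a point): middle of the middle cover's hinge line (the axis runs along the machine's y), 80 mm behind the machine's origin, 85 mm above the table
- bolt_right (a joint): how far the right bolt has sunk, m: 0 at the start, 0.009 at most. A firm bolt yields 1 to 2 mm when pressed, then resists; the loose one (exactly one, any of the three, all look alike) slides down 9 mm under a push of about 3 to 5 N and stays down.
- bolt_right_top (a point): centre of the top of the right bolt's hex head (21 mm wide, 10 mm thick), 71 mm above the table at the start; it moves down with the bolt; the head stands 11 mm clear of the deck on a 12 mm shank
- cover_right (a joint): opening angle of the right bay's cover, rad: 0 shut, grows as its front edge rises, 1.75 at most. Aluminium cover 112 mm wide, 90 mm deep, about 0.35 kg (differs by up to a third), hinged along y at its far edge; falls shut when let go below upright.
- bar_right (a point): middle of the right cover's lifting bar: a round steel bar 10 mm thick, 70 mm long along the machine's y axis, on an arm at each end, 35 mm in front of the cover's front edge, 113 mm above the table, 63 mm above the deck. Free all round: 60 mm to grip, best across it from above. When shut it is 125 mm in front of and 28 mm above the hinge line
- hinge_right (a point): middle of the right cover's hinge line (the axis runs along the machine's y), 80 mm behind the machine's origin, 85 mm above the table
- nut: bystander: loose hex nut, 26 mm across, 12 mm high, lying on the machine's deck between the left and middle bolts; origin at the centre of its underside
- gauge: bystander: small brass gauge block, 34 x 16 x 9 mm, lying on the deck between the middle and right bolts; origin at the centre of its underside
- strip_bundle: bystander: tied bundle of bamboo strips, about 300 x 60 x 25 mm, long axis x, on the table left of the machine; origin under its centre
- mallet: bystander: hammer about 0.3 m long lying on the table right of the machine, head away from the robot
- water_bottle: bystander: plastic bottle, 64 mm across, 200 mm tall, standing at the back left
- stick_tub: bystander: white tub of bamboo sticks, 85 mm across, about 190 mm tall with its sticks, standing at the back right

How it is judged:
By the outcome, as a careful person would: the job done as asked, in the order asked, and still so for the second after the job is handed in, while the arm keeps its last pose, push and grip.
It also fails if it takes over 53 s, if anything falls off the work surface, if the arm or the gripper's body presses on something with over 40 N, if the wrist force passes 120 N, or if a joint passes its speed limit or range.

### The arm

A 6-joint arm with a two-finger parallel gripper is mounted at the origin on the work surface. World frame = base frame: x ahead of the robot, y to its left, z up, the work surface at z = 0. Lengths are in m, angles in rad, forces in N, time in s.
With the tool pointing down it reaches from about 0.325 to 0.9 m from the base axis. Payload 3.5 kg.
Tool frame: the origin (TCP) lies midway between the tips of the shut fingers; the grasp point (between the pads) lies 19 mm behind it; z points along the fingers, y is the direction in which the jaws open and shut (so a half turn about z gives the same grasp; the last joint's range is limited). The gripper opens to 85 mm and grips with 20 to 120 N. Pads are 22 mm wide; open, the fingers measure 114 mm over their backs; the gripper's body (76 mm by 85 mm) begins 54 mm behind the grasp point. The pads swing forward as they close: fully open they stand 13 mm farther back than shut.
Start: joints at [-1.447, 0.276, -0.026, 1.268, 0, 1.467], TCP at [0.141, -0.609, 0.231] pointing down, gripper open.
Joint ranges: [-3.12, 3.12], [-0.85, 1.88], [-1.08, 1.24], [-1.95, 2.15], [-1.57, 1.53], [-3.14, 3.14]. Speed limits (rad/s): [2.57, 2.57, 3.14, 3.14, 3.14, 3.14].

### API

Orientations are given as a unit quaternion [w, x, y, z].
In Python, from station import telemetry, cams, ticket gives the robot as it stands. The module is installed in compiled form; this text tells all that it offers.
- The arm moves only by the shell command python3 -m handwheel 'ROWS'. ROWS is JSON, one flat list of numbers, 7 for each row, row after row: the shift along the tool's x, y, z in m, then the turn, a rotation vector about the tool's x, y, z in rad, then the finger opening in m, from 0 to 0.0854. A call has 1 to 10 rows; each row shifts and turns the commanded pose from where the row before left it, along the tool's axes as they then stand; what a row does not reach is not made up. A row lasts 1/10 s, in which the tool goes at most 50 mm and 8.59 degrees, less where a joint would pass 70% of its speed; a pose out of reach is approached as far as the arm can. A call is refused whole if a number of a shift passes 0.05 or a number of a turn 0.15, either way. A call with a gripper value outside its range is refused whole. The fingers move at their own pace and stop on an object; the grip force is fixed at half the most. Time passes only in rows, so rows that do not move let the fingers close. It gives the time, the measured TCP pose, the force and the opening at its end, in the units of the state.
- telemetry.observe(): the state, without advancing time (a new reading comes with each control period).
- cams.capture(name): name is "side" or "top"; returns a dict with "frame" (384x512x3 uint8, red, green, blue), "K" (3x3 intrinsics, pixels), "world_to_cam" (4x4, takes a point from world to camera coordinates). Camera axes: x right, y up, looking along -z (the intrinsics and any distortion apply to the point x, -y, -z); pixel columns grow to the right and rows downward; lengths in m; the calibration is good to about 2 mm. A picture is of the moment at which its call begins. There is no depth.
- ticket.job_done(): hands the job in, once; it reports no verdict.
The state is a dict: "t": time; "q": joint angles; "dq": joint speeds; "joint_torque": joint torques, N m; "position": TCP position; "ee_rot": TCP orientation; "wrist_force": force on the tool from outside, world axes, zero at the start; "torque": the same for the moment, N m; "opening": finger opening in m.
Only numpy, scipy, OpenCV 4.12 (cv2) and the standard library are available. Lean on these libraries where they do the work, as an engineer would, in place of code of your own. Each camera call takes 0.05 s, during which the arm holds its last target. There are 200 camera calls.

## Working session

There is one attempt and no reset: what is moved stays moved. The work goes in short steps, Python scripts to look and compute and a shell command to move; the robot and the scene stay as the last step left them, time stands still between calls to the robot, and variables do not carry over. Pictures are saved under pics/ and viewed, about 8 in all and at most 12, crops included, and the job is handed in when it is done.

```bash
mkdir -p pics
python3 - <<'E'
from station import telemetry,cams
import cv2,numpy as np
s=telemetry.observe();print({k:np.round(v,3).tolist() for k,v in s.items()})
for n in("top","side"):
    c=cams.capture(n);print(n,c["K"],np.round(c["world_to_cam"],4),[k for k in c])
    cv2.imwrite(f"pics/{n}0.png",cv2.resize(c["frame"][:,:,::-1],None,fx=1.5,fy=1.5))
    np.savez(f"{n}0.npz",**c)
E
```

```text
{'t': 0.0, 'q': [-1.447, 0.277, -0.028, 1.268, 0.0, 1.467], 'dq': [-0.0, -0.0, -0.0, 0.001, -0.0, 0.0], 'joint_torque': [0.0, -44.551, 29.52, 0.017, -0.0, -0.0], 'position': [0.14, -0.608, 0.23], 'ee_rot': [-0.001, 0.994, 0.113, 0.0], 'wrist_force': [0.216, -0.482, 0.007], 'torque': [-0.002, -0.011, 0.006], 'opening': 0.085}
top [[368.26039663   0.         256.74641937]
 [  0.         368.26039663 194.951025  ]
 [  0.           0.           1.        ]] [[ 0.0204 -0.9996 -0.0196 -0.0036]
 [ 0.9948  0.0184  0.0997 -0.6089]
 [-0.0993 -0.0215  0.9948 -1.243 ]
 [ 0.      0.      0.      1.    ]] ['frame', 'K', 'world_to_cam']
side [[445.39083817   0.         250.76225382]
 [  0.         445.39083817 189.01589243]
 [  0.           0.           1.        ]] [[-0.7668 -0.6418 -0.0075  0.451 ]
 [ 0.4023 -0.4896  0.7735 -0.3159]
 [-0.5002  0.5902  0.6337 -1.2652]
 [ 0.      0.      0.      1.    ]] ['frame', 'K', 'world_to_cam']
```

View pics/top0.png

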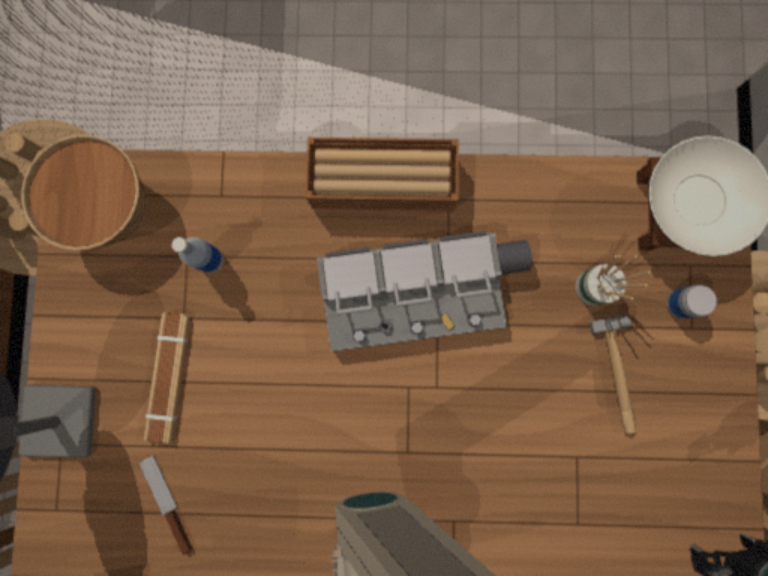

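View pics/side0.png

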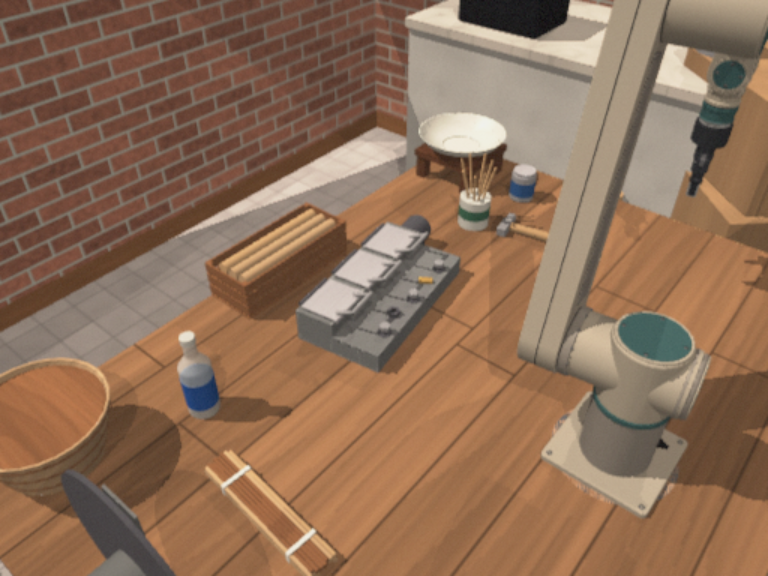

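The top view shows the bolts at about (359,336), (417,328) and (475,320) in the 1.5x picture, with the nut and gauge between them. The bars lie in front of the covers. I'll refine this with masks.

```bash
cat > h.py <<'E'
import numpy as np
def load(n): return dict(np.load(n))
def ray(c,u,v):
    K,T=c["K"],c["world_to_cam"];d=np.linalg.solve(K,[u,v,1.]);d[1:]*=-1
    R=T[:3,:3];return -R.T@T[:3,3],R.T@d
def onplane(c,u,v,z):
    o,d=ray(c,u,v);return o+d*(z-o[2])/d[2]
def proj(c,p):
    q=c["world_to_cam"][:3,:3]@np.array(p)+c["world_to_cam"][:3,3];q=q*[1,-1,-1];r=c["K"]@q;return r[:2]/r[2]
def triang(a,ua,b,ub):
    o1,d1=ray(a,*ua);o2,d2=ray(b,*ub);t=np.linalg.lstsq(np.c_[d1,-d2],o2-o1,rcond=None)[0]
    p,q=o1+t[0]*d1,o2+t[1]*d2;return (p+q)/2,np.linalg.norm(p-q)
E
python3 - <<'E'
from h import *;import cv2
t=load("top0.npz");s=load("side0.npz")
g=cv2.cvtColor(t["frame"],cv2.COLOR_RGB2GRAY)
P=[]
for u,v in((239.5,224),(278,218.7),(316.7,213.4)):
    x,y=int(u)-7,int(v)-7;w=g[y:y+15,x:x+15].astype(float);m=np.clip(w-np.median(w)-25,0,None)
    yy,xx=np.mgrid[:15,:15];r=((xx-7)**2+(yy-7)**2)<45;m=m*r
    uu,vv=x+(m*xx).sum()/m.sum(),y+(m*yy).sum()/m.sum();p=onplane(t,uu,vv,.071);P.append(p);print(uu,vv,p,proj(s,p)*1.5)
P=np.array(P);d=P[0]-P[2];print(np.linalg.norm(P[0]-P[1]),np.linalg.norm(P[1]-P[2]),"yaw",np.arctan2(-d[0],d[1]))
f=t["frame"][150:240,205:355,::-1];f2=s["frame"][140:245,190:315,::-1]
cv2.imwrite("pics/c.png",np.vstack([cv2.resize(f,(500,300),interpolation=2),cv2.resize(f2,(500,300),interpolation=2)]))
E
```

```text
238.81145584725536 223.36992840095465 [0.50878207 0.06500967 0.071     ] [384.78174488 324.48644529]
277.57701711491444 218.0440097799511 [ 0.52900001 -0.06346459  0.071     ] [413.68042586 290.99539118]
316.5838150289017 212.878612716763 [ 0.54867549 -0.19258184  0.071     ] [439.83072995 261.04483683]
0.13005537481639862 0.1306077709180191 yaw 0.15365020854577294
```

View pics/c.png

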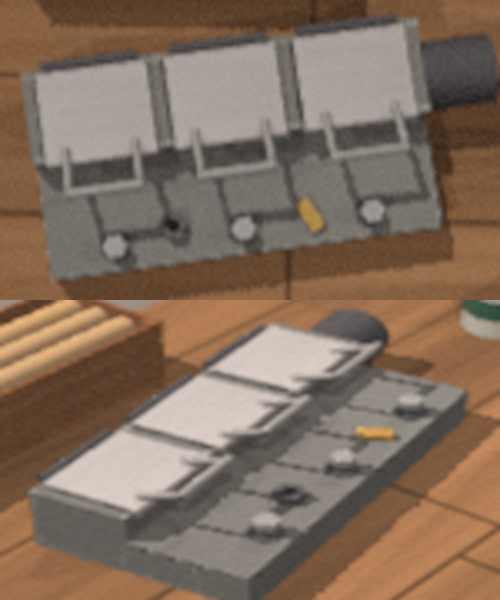

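Bolt spacing comes out at 130 mm, which matches the description, so yaw ≈ 0.154. Now I swing over the right bolt with tool y along machine x and the fingers shut.

```bash
python3 -m handwheel '[0.042,0.008,0,0,0,-0.1,0, 0.042,0.008,0,0,0,-0.1,0, 0.042,0.008,0,0,0,-0.1,0, 0.042,0.008,0,0,0,-0.1,0, 0.042,0.008,0,0,0,-0.1,0, 0.042,0.008,0,0,0,-0.1,0, 0.042,0.008,0,0,0,-0.1,0, 0.042,0.008,0,0,0,-0.1,0, 0.042,0.008,0,0,0,-0.1,0, 0.042,0.008,0,0,0,-0.1,0]'; python3 -m handwheel '[0.042,0.008,0,0,0,-0.1,0, 0.042,0.008,0,0,0,-0.1,0, 0.042,0.008,0,0,0,-0.1,0, 0.042,0.008,0,0,0,-0.1,0, 0.042,0.008,0,0,0,-0.1,0,0,0,0,0,0,0,0,0,0,0,0,0,0,0,0,0,0,0,0,0,0]'
cat >> h.py <<'E'
from scipy.spatial.transform import Rotation as Rot
YAW=0.154;MX=np.array([np.cos(YAW),np.sin(YAW),0]);MY=np.array([-np.sin(YAW),np.cos(YAW),0])
BOLT={"L":[.5088,.0650,.071],"M":[.5290,-.0635,.071],"R":[.5487,-.1926,.071]}
def state():
    from station import telemetry
    s=telemetry.observe();q=s["ee_rot"];return s,np.array(s["position"]),Rot.from_quat([q[1],q[2],q[3],q[0]])
def delta(target,pitch=0):
    """tool-frame shift to target and turn to: y along MX (pitched), z down; pitch = swing of tool about machine y"""
    s,p,R=state();z=np.array([0,0,-1.]);D=Rot.from_matrix(np.c_[np.cross(MX,z),MX,z]);D=Rot.from_rotvec(pitch*MY)*D
    print("t",round(s["t"],2),"p",p.round(4),"F",np.round(s["wrist_force"],1),"op",round(s["opening"],4),
     "shift",R.inv().apply(np.array(target)-p).round(4),"turn",(R.inv()*D).as_rotvec().round(3),"q",np.round(s["q"],2))
E
python3 -c "
from h import *
delta(BOLT['R']+np.array([0,0,.03]))"
```

```text
t: 1.1
position: [0.5038, -0.4151, 0.2305]
ee_rot: [-0.0, 0.816, 0.577, -0.0]
wrist_force: [-0.7, 0.1, 0.1]
opening: -0.0001
t: 1.9
position: [0.5715, -0.2171, 0.231]
ee_rot: [-0.0, 0.65, 0.76, -0.0]
wrist_force: [-0.1, -0.2, -1.1]
opening: 0.0002
t 1.9 p [ 0.5715 -0.2171  0.231 ] F [-0.1 -0.2 -1.1] op 0.0002 shift [ 0.0278 -0.0187  0.13  ] turn [-0.     0.     0.001] q [-0.47  0.25 -0.06  1.26 -0.    0.95]
```

```bash
python3 -m handwheel '[0.014,-0.009,0.03,0,0,0,0, 0.014,-0.009,0.04,0,0,0,0, 0,0,0.04,0,0,0,0, 0,0,0.02,0,0,0,0, 0,0,0.005,0,0,0,0, 0,0,0.005,0,0,0,0,0,0,0,0,0,0,0,0,0,0,0,0,0,0]';python3 -c "
from h import *
delta(BOLT['R'])
from station import cams
import cv2
o=[]
for n,x,y in(('top',205,140),('side',190,120)):
    c=cams.capture(n);o.append(cv2.resize(c['frame'][y:y+110,x:x+150,::-1],(500,300)))
cv2.imwrite('pics/d.png',np.vstack(o))"
```

```text
t: 2.7
position: [0.5509, -0.1926, 0.0929]
ee_rot: [0.001, 0.65, 0.76, 0.0]
wrist_force: [0.2, -0.4, -0.2]
opening: -0.0003
t 2.7 p [ 0.5509 -0.1926  0.0929] F [ 0.2 -0.4 -0.2] op -0.0003 shift [ 0.0004 -0.0022  0.0219] turn [0.002 0.002 0.001] q [-0.45  0.31 -0.29  0.97  0.    0.97]
```

View pics/d.png

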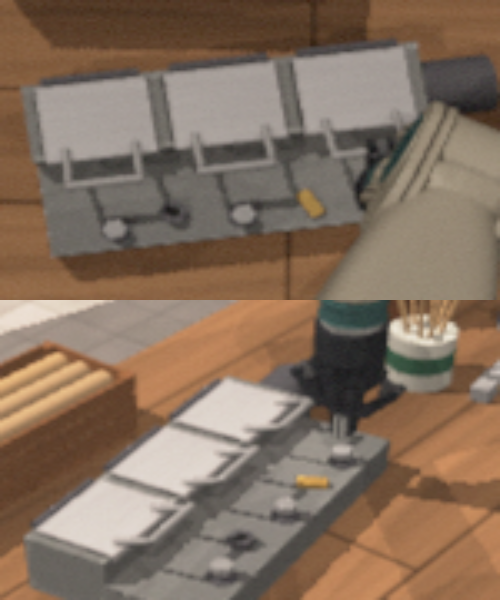

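In the side crop the shut fingers stand right over the right bolt head, at (340,435). Pressing now.

```bash
python3 -m handwheel '[0,-0.002,0.01,0,0,0,0, 0,0,0.008,0,0,0,0, 0,0,0.003,0,0,0,0, 0,0,0,0,0,0,0]';python3 -m handwheel '[0,0,0.002,0,0,0,0, 0,0,0,0,0,0,0]'; python3 -m handwheel '[0,0,0.001,0,0,0,0, 0,0,0,0,0,0,0]'
```

```text
t: 3.2
position: [0.547, -0.1916, 0.07]
ee_rot: [-0.001, 0.65, 0.76, -0.0]
wrist_force: [-1.1, 0.7, 2.6]
opening: 0.0001
t: 3.4
position: [0.5471, -0.1916, 0.0699]
ee_rot: [-0.0, 0.65, 0.76, -0.0]
wrist_force: [-4.3, 2.5, 12.7]
opening: 0.0002
t: 3.6
position: [0.5472, -0.1916, 0.0699]
ee_rot: [-0.0, 0.65, 0.76, -0.0]
wrist_force: [-7.2, 2.9, 18.6]
opening: 0.0002
```

Right is firm: it resists at 18 N after about 1 mm. Next, the middle.

```bash
python3 -m handwheel '[0,0,-0.015,0,0,0,0, 0,0,-0.015,0,0,0,0, 0.043,0,0,0,0,0,0, 0.044,0,0,0,0,0,0, 0.043,0,0,0,0,0,0, 0,0,0,0,0,0,0, 0,0,0,0,0,0,0]';python3 -c "
from h import *
delta(BOLT['M'])"
```

```text
t: 4.3
position: [0.527, -0.0625, 0.0969]
ee_rot: [-0.0, 0.649, 0.761, -0.0]
wrist_force: [0.2, 0.4, -0.3]
opening: 0.0001
t 4.3 p [ 0.527  -0.0625  0.0969] F [ 0.2  0.4 -0.3] op 0.0001 shift [-0.0013  0.0018  0.0259] turn [-0.001  0.     0.004] q [-0.24  0.22 -0.4   0.95 -0.    1.17]
```

```bash
python3 -m handwheel '[-0.001,0.002,0.012,0,0,0,0, 0,0,0.01,0,0,0,0, 0,0,0.003,0,0,0,0, 0,0,0,0,0,0,0]';python3 -m handwheel '[0,0,0.002,0,0,0,0, 0,0,0,0,0,0,0]'; python3 -m handwheel '[0,0,0.002,0,0,0,0, 0,0,0,0,0,0,0]'
```

```text
t: 4.7
position: [0.5288, -0.0647, 0.071]
ee_rot: [-0.001, 0.65, 0.76, -0.001]
wrist_force: [-0.0, -1.1, -0.2]
opening: -0.0001
t: 4.9
position: [0.5297, -0.0644, 0.0703]
ee_rot: [0.0, 0.65, 0.76, 0.0]
wrist_force: [0.4, 0.6, 0.8]
opening: -0.0001
t: 5.1
position: [0.5299, -0.0644, 0.0699]
ee_rot: [0.001, 0.65, 0.76, -0.0]
wrist_force: [-2.8, 0.2, 9.0]
opening: 0.0003
```

```bash
python3 -m handwheel '[0,0,0.002,0,0,0,0, 0,0,0,0,0,0,0]'; python3 -m handwheel '[0,0,-0.015,0,0,0,0, 0,0,-0.018,0,0,0,0, 0.043,0,0,0,0,0,0, 0.044,0,0,0,0,0,0, 0.043,0,0,0,0,0,0, 0,0,0,0,0,0,0, 0,0,0,0,0,0,0]';python3 -c "
from h import *
delta(BOLT['L'])"
```

```text
t: 5.3
position: [0.5301, -0.0644, 0.0698]
ee_rot: [0.001, 0.65, 0.76, -0.0]
wrist_force: [-7.3, 0.4, 21.0]
opening: 0.0001
t: 6.0
position: [0.5092, 0.0651, 0.0995]
ee_rot: [0.0, 0.649, 0.761, 0.0]
wrist_force: [0.3, 0.3, 1.3]
opening: 0.0001
t 6.0 p [0.5092 0.0651 0.0995] F [0.3 0.3 1.3] op 0.0001 shift [-0.     -0.0005  0.0285] turn [0.    0.    0.004] q [ 0.    0.19 -0.44  0.94 -0.    1.41]
```

Middle is firm too (21 N, no sinking). The left one should be loose, so I tap it to make sure.

```bash
python3 -m handwheel '[0,0,0.012,0,0,0,0, 0,0,0.012,0,0,0,0, 0,0,0.004,0,0,0,0, 0,0,0,0,0,0,0]';python3 -m handwheel '[0,0,0.003,0,0,0,0, 0,0,0,0,0,0,0]'; python3 -m handwheel '[0,0,0.003,0,0,0,0, 0,0,0,0,0,0,0]'
```

```text
t: 6.4
position: [0.5083, 0.0635, 0.0698]
ee_rot: [-0.001, 0.65, 0.76, -0.001]
wrist_force: [-0.2, -0.7, -0.3]
opening: -0.0003
t: 6.6
position: [0.5093, 0.064, 0.0681]
ee_rot: [-0.0, 0.65, 0.76, -0.0]
wrist_force: [-0.0, 0.1, -0.3]
opening: 0.0001
t: 6.8
position: [0.5095, 0.0643, 0.0653]
ee_rot: [0.0, 0.65, 0.76, 0.0]
wrist_force: [0.2, 0.4, -0.1]
opening: 0.0002
```

```bash
python3 -m handwheel '[0,0,0.003,0,0,0,0, 0,0,0,0,0,0,0]';python3 -m handwheel '[0,0,0.002,0,0,0,0, 0,0,0,0,0,0,0]'
```

```text
t: 7.0
position: [0.5095, 0.0644, 0.0622]
ee_rot: [0.0, 0.65, 0.76, 0.0]
wrist_force: [0.3, -0.1, 0.0]
opening: -0.0001
t: 7.2
position: [0.5096, 0.0644, 0.0619]
ee_rot: [0.0, 0.65, 0.76, 0.0]
wrist_force: [-4.4, 0.0, 13.3]
opening: 0.0001
```

```bash
python3 -m handwheel '[0,0,-0.03,0,0,0,0, 0,0,-0.04,0,0,0,0.04, -0.02,0.01,-0.02,0,0,0,0.04, 0,0,0,0,0,0,0.04, 0,0,0,0,0,0,0.04]';python3 -c "
from h import *
B=np.array(BOLT['L'])+.055*MX;B[2]=.094
delta(B)
from station import cams
import cv2
o=[]
for n,x,y in(('top',205,140),('side',190,120)):
    c=cams.capture(n);o.append(cv2.resize(c['frame'][y:y+110,x:x+150,::-1],(500,300)))
cv2.imwrite('pics/e.png',np.vstack(o))
pb=np.zeros(2)
for th in np.radians(np.arange(0,46,5)):
    c,s=np.cos(th),np.sin(th);b=np.array([-125*c+28*s,125*s+28*c]);print((b-pb).round(1),end=' ');pb=b"
```

```text
t: 7.7
position: [0.5223, 0.0461, 0.1502]
ee_rot: [-0.0, 0.65, 0.76, 0.0]
wrist_force: [-0.4, 0.7, -0.4]
opening: 0.0399
t 7.7 p [0.5223 0.0461 0.1502] F [-0.4  0.7 -0.4] op 0.0399 shift [0.0206 0.0446 0.0562] turn [ 0.    -0.     0.001] q [-0.04  0.16 -0.35  1.06  0.    1.38]
[-125.   28.] [ 2.9 10.8] [ 3.8 10.5] [ 4.7 10.1] [5.6 9.7] [6.4 9.1] [7.2 8.5] [7.9 7.9] [8.6 7.2] [9.2 6.4]
```

View pics/e.png

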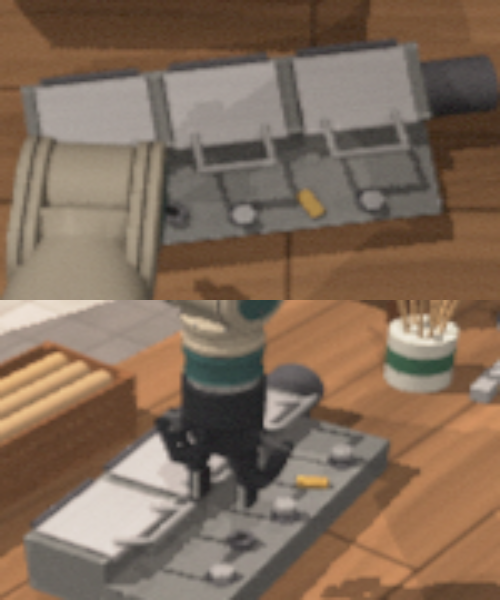

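The left bolt head now sits lower in the side crop (row 574, was 568). The other two are unchanged, and the stop height of 62 mm means 9 mm sunk, so left is the loose one. Next I go over the left bar, descend and close.

```bash
python3 -m handwheel '[0.01,0.022,0,0,0,0,0.04, 0.01,0.022,0,0,0,0,0.04, 0,0,0,0,0,0,0.04, 0,0,0.02,0,0,0,0.04, 0,0,0.02,0,0,0,0.04, 0,0,0.01,0,0,0,0.04,0,0,0.006,0,0,0,0.04,0,0,0,0,0,0,0.04,0,0,0,0,0,0,0.04]'; python3 -c "
from h import *
B=np.array(BOLT['L'])+.055*MX;B[2]=.094
delta(B)
from station import cams
import cv2
o=[]
for n,x,y in(('top',205,140),('side',190,120)):
    c=cams.capture(n);o.append(cv2.resize(c['frame'][y:y+110,x:x+150,::-1],(500,300)))
cv2.imwrite('pics/f.png',np.vstack(o))"
```

```text
t: 8.7
position: [0.5629, 0.0727, 0.0947]
ee_rot: [0.0, 0.65, 0.76, 0.0]
wrist_force: [-0.1, -0.3, 0.7]
opening: 0.0401
t 8.7 p [0.5629 0.0727 0.0947] F [-0.1 -0.3  0.7] op 0.0401 shift [0.0007 0.0004 0.0007] turn [0.001 0.    0.002] q [ 0.01  0.28 -0.32  0.96  0.    1.43]
```

View pics/f.png

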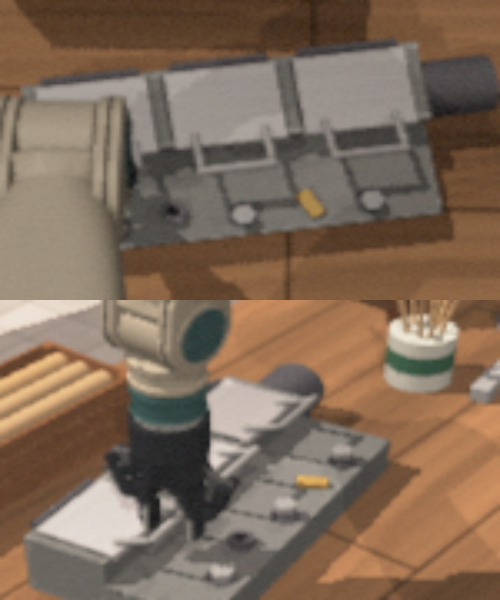

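The side crop shows the fingers straddling the left bar, with the tips at (150,530) and (197,535). Closing.

```bash
python3 -m handwheel '[0,0,0,0,0,0,0, 0,0,0,0,0,0,0, 0,0,0,0,0,0,0, 0,0,0,0,0,0,0, 0,0,0,0,0,0,0, 0,0,0,0,0,0,0]'; python3 -m handwheel '[0,0.0015,-0.0054,0,0,0,0, 0,0.0015,-0.0054,0,0,0,0, 0,0.0019,-0.0053,0,0,0,0, 0,0.0019,-0.0053,0,0,0,0, 0,0,0,0,0,0,0]'
```

```text
t: 9.4
position: [0.563, 0.0727, 0.095]
ee_rot: [0.0, 0.65, 0.76, 0.0]
wrist_force: [-1.6, 0.9, 5.5]
opening: 0.0078
t: 9.9
position: [0.5693, 0.0737, 0.1162]
ee_rot: [-0.0, 0.65, 0.76, -0.0]
wrist_force: [0.7, -1.9, -3.3]
opening: 0.0079
```

Gripped at 7.8 mm, and the wrist carries about 3 N. Continuing the arc.

```bash
python3 -m handwheel '[0,0.0024,-0.005,0,0,0,0, 0,0.0023,-0.005,0,0,0,0, 0,0.0028,-0.0049,0,0,0,0, 0,0.0028,-0.0048,0,0,0,0, 0,0.0032,-0.0046,0,0,0,0, 0,0.0032,-0.0045,0,0,0,0, 0,0.0036,-0.0043,0,0,0,0, 0,0.0036,-0.0042,0,0,0,0]'; python3 -m handwheel '[0,0.004,-0.004,0,0,0,0, 0,0.004,-0.004,0,0,0,0, 0,0.0043,-0.0036,0,0,0,0, 0,0.0043,-0.0036,0,0,0,0, 0,0.0046,-0.0032,0,0,0,0, 0,0.0046,-0.0032,0,0,0,0, 0,0,0,0,0,0,0, 0,0,0,0,0,0,0, 0,0,0,0,0,0,0]'
python3 -c "
from h import *
H=np.array(BOLT['L'])+.180*MX;H[2]=.085
s,p,R=state();g=p-.019*R.apply([0,0,1]);r=g-H;a=r@MX
print(p,'rad',np.hypot(a,r[2]),'theta',np.degrees(np.arctan2(r[2],-a)-np.arctan2(28,125)),'lat',r@MY,s['opening'],s['wrist_force'])
from station import cams
import cv2
o=[]
for n,x,y in(('top',205,140),('side',190,90)):
    c=cams.capture(n);o.append(cv2.resize(c['frame'][y:y+110,x:x+150,::-1],(500,300)))
    np.savez(n+'1.npz',**c)
cv2.imwrite('pics/g.png',np.vstack(o))"
```

```text
t: 10.7
position: [0.5911, 0.0771, 0.1534]
ee_rot: [-0.001, 0.65, 0.76, -0.002]
wrist_force: [-5.2, -1.6, -0.3]
opening: 0.0076
t: 11.6
position: [0.6171, 0.0813, 0.1774]
ee_rot: [-0.0, 0.65, 0.76, -0.001]
wrist_force: [-9.6, -2.6, 9.2]
opening: 0.0077
[0.61710698 0.08125828 0.17741533] rad 0.1318165543061114 theta 45.070734683952345 lat -0.0005396885782435884 0.007660948124204172 [-9.55093013 -2.62046115  9.23695617]
```

View pics/g.png

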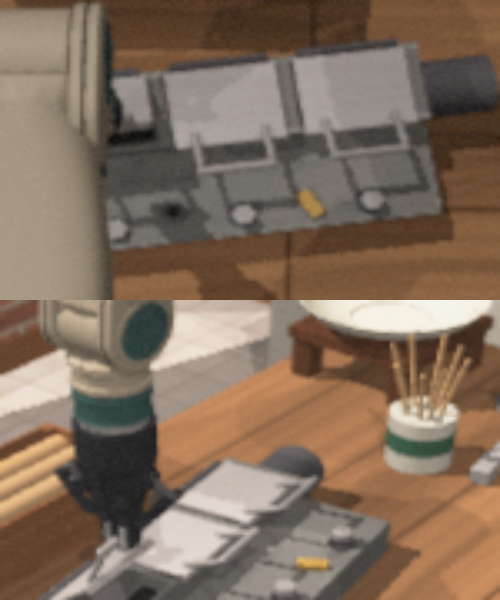

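The left cover is raised with its bar in the fingers, at (110,550) in the side crop. By the arm's position the angle is about 45°. The bar pushes outward at about 13 N, so I ease that off and look again.

```bash
python3 -m handwheel '[0,-0.001,-0.0017,0,0,0,0, 0,0,0,0,0,0,0, 0,0,0,0,0,0,0, 0,0,0,0,0,0,0, 0,0,0,0,0,0,0]'
python3 -c "
from h import *
H=np.array(BOLT['L'])+.180*MX;H[2]=.085
s,p,R=state();g=p-.019*R.apply([0,0,1]);r=g-H;a=r@MX
print('theta',np.degrees(np.arctan2(r[2],-a)-np.arctan2(28,125)),s['dq'])
from station import cams
import cv2
c=cams.capture('side');np.savez('side1.npz',**c)
def b(th,y):
    q=th+np.arctan2(28,125);return proj(c,H+y*MY-.1281*np.cos(q)*MX+[0,0,.1281*np.sin(q)])
for th in (35,40,45,50,55): print(th,[((b(np.radians(th),y)-[170,120])*[5,5]).round() for y in(-.035,.035)])
cv2.imwrite('pics/i.png',cv2.resize(c['frame'][120:240,170:320,::-1],(750,600),interpolation=2))"
```

```text
t: 12.2
position: [0.617, 0.0813, 0.1775]
ee_rot: [-0.0, 0.65, 0.76, -0.0]
wrist_force: [-6.0, -2.0, 4.2]
opening: 0.0079
theta 45.047521706273244 [ 0.00086086  0.00078763 -0.00062632  0.00144526 -0.00114313 -0.00077783]
35 [array([335., 274.]), array([274., 334.])]
40 [array([323., 261.]), array([262., 320.])]
45 [array([311., 249.]), array([249., 308.])]
50 [array([298., 238.]), array([236., 296.])]
55 [array([284., 227.]), array([222., 284.])]
```

View pics/i.png

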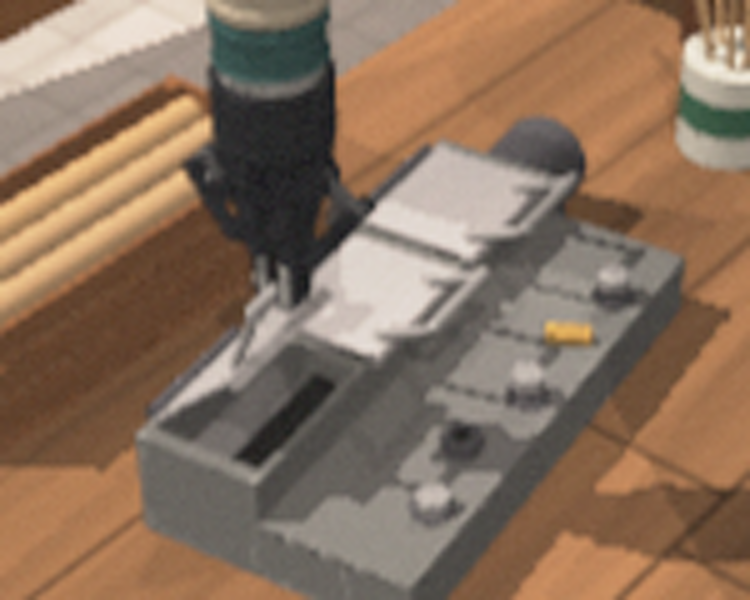

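The bar's left end is at about (250,310), which matches the 45° prediction of (249,308). The bay is open, the left bolt is sunk, the other covers are shut, and the nut and gauge are where they were. Handing in.

```bash
python3 -c "
from station import ticket
print(ticket.job_done())"
```

```text
the job is handed in; nothing more can be done
None
```

The left bolt is the loose one. The left cover is now raised to about 45°, and the gripper is still holding its lifting bar. I handed the job in after about 12 s of robot time.

- **Finding the bolt:** I tapped right, then middle, then left. The right and middle bolts resisted at 19 N and 21 N after about 1 mm. The left one sank 9 mm, stopped at 62 mm above the table, and stayed down.
- **Cover angle:** the arm's position gives 45.0°, and the bar's place in the side view agrees. The grip is steady on the bar at a reading of 7.9 mm, and the wrist force is about 8 N.
- **Other things in the scene:** in the last view the other two covers are shut, and the nut and gauge look unmoved. The tub is only partly in view, and the strip bundle, mallet and bottle were outside the last pictures. The arm kept well clear of all four.

**What disagreed:**
- The left bolt's 3 to 5 N sliding force never showed in the readings. I judged it sunk by the height at which it stopped and by its lower head in the pictures.
- At the end of the lift the bar pushed outward at about 13 N, probably because my hinge position was a few mm off. I eased the arm slightly and the force dropped.

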